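Hold the junction box cover home on its seal

TASK

Close the hinged cover of the steel junction box: swing it down, turn its quarter-turn wing fastener until the wing lines up with the two index lines on the cover (parallel to the hinge), so that the cross pin underneath can drop through the slot of the catch, and press the cover fully down flat against the frame, squeezing the sponge seal at the front. Do not lock the fastener: leave the wing lined up, and finish while still holding the cover pressed home, so that I can tighten the catch bracket behind it. Leave the screwdriver, the screw pot and the side cutters where they lie.

Things in the scene. Friction and masses are not known exactly. Their poses are not given: they have to be found in the camera images.
- junction_box: grey steel junction box lying on its back, fixed to the bench, 170 (x) x 210 (y) x 72 mm high, open at the top with a flat frame round the opening. Origin at the centre of its underside; z up, -x its front (towards the robot), +x its hinge side. Inside its front wall a steel catch bracket has an oblong slot (10.5 mm wide) that runs along y, under the fastener
- cover_hinge (a point): point on the box, the middle of the cover's hinge axis, 80 mm behind and 73 mm above the box origin; same axes as the box. The hinge axis runs along y
- cover (a joint): opening angle of the aluminium cover, rad: 0 = flat on the frame, grows as its front edge rises. A stiff hinge (0.22 Nm) keeps it where it is left. With the fastener out of line its cross pin lands on the catch and the cover stops at about 0.085, however hard it is pressed. Below 0.035 it squeezes the seal: about 13 N down on the wing bring it to 0; let go, it springs back to about 0.025
- cover_edge (a point): middle of the cover's front edge, on its outer face; axes of the cover (y along the hinge, z out of the outer face). The cover is a 3 mm plate, 168 mm from hinge to front edge and 208 mm wide; its underside lies in the plane of the hinge axis
- fastener (a joint): angle of the quarter-turn fastener, rad, about the cover's outward normal (counterclockwise from above): 0, pi or -pi = wing parallel to the hinge, in line with the two short dark index lines on the cover and the slot below (the pin passes within about 0.15 rad); pi/2 = across the slot. No stops, 0.06 Nm friction, stays where it is left
- wing (a point): black wing head of the fastener: point on its turning axis (its z), 130 mm from the hinge in the middle of the cover's width, 15 mm above the outer face. The wing is an upright bar 38 mm long (this point's y), 9.5 mm thick (its x), from 6.5 to 23.5 mm above the outer face, on a round boss 18 mm across
- screwdriver: screwdriver with red handle, 166 mm long, lying in front of the box; leave alone
- screw_pot: small white parts pot with grey screw lid, 36 mm across, 39 mm high, standing to the left (+y) of the box; leave alone
- side_cutters: side cutters with orange handles, 118 mm long, lying behind the box; leave alone

How it is judged (in metres and radians):
At the end, for the whole second after the job is handed in: the cover is held flat against the frame (opening angle under 0.01 rad, 1.7 mm at the front edge) and still, by the robot's fingers (over 3 N of contact with the box or its cover), with the wing within 0.2 rad of the line of the index marks (value of joint cover below 0.01 rad and angle between the y axis of wing and the y axis of cover_edge, either way round below 0.2 rad and contact force between the fingers and junction_box above 3 N and velocity of joint cover between -0.02 and 0.02 rad/s); the arm keeps its last pose, push and grip.
It fails at once if the screwdriver, the screw pot or the side cutters is moved more than 30 mm (distance of any of screwdriver, screw_pot, side_cutters from where it was at the start of the episode above 0.03 m).
It also fails if it takes over 51 s, if anything falls off the work surface, if the arm or the gripper's body presses on something with over 40 N, if the wrist force passes 120 N, or if a joint passes its speed limit or range.

ROBOT

A 7-joint arm with a two-finger parallel gripper is mounted at the origin on a cart in front of the work surface, level with it; the furniture and walls round the work are solid. World frame = base frame: x ahead of the robot, y to its left, z up, the work surface at z = 0. Lengths are in m, angles in degrees, forces in N, time in s.
With the tool pointing down it reaches from about 0.4 to 0.925 m from the base axis. Payload 5.6 kg.
Tool frame: the origin (TCP) lies at the very end of the fingers, on their centre line; the grasp point (between the pads) lies 19 mm behind it; z points along the fingers, y is the line along which they close (so a half turn about z gives the same grasp; the last joint's range is limited). The gripper opens to 85 mm and grips with 20 to 120 N. Pads are 22 mm wide; open, the fingers measure 114 mm over their backs; the gripper's body (76 mm by 85 mm) begins 54 mm behind the grasp point. The pads swing forward as they close: fully open they stand 13 mm farther back than shut.
Start: joints at [62.682, 26.786, -0.665, 91.828, 0.344, 61.387, -3.226], TCP at [0.273, -0.59, 0.231] pointing down, gripper open.
Joint ranges: [-144.91, 144.91], [-17.63, 115.5], [-89.93, 88.59], [15.96, 139.68], [-74.01, 254.01], [8.47, 105.57], [-167.45, 167.45]. Speed limits (degrees/s): [147.25, 147.25, 180, 180, 180, 180, 180].

INTERFACE

Orientations are given as [roll, pitch, yaw] about the fixed x, y, z axes, in that order (R = Rz(yaw) Ry(pitch) Rx(roll)).
In Python, from cell import ctrl gives the robot as it stands. The module is installed in compiled form; this text tells all that it offers.
- The arm moves only by the shell command python3 -m inch 'ROWS' [FORCE]. ROWS is JSON, one flat list of numbers, 7 for each row, row after row: the shift along the world's x, y, z scaled (see below), then the turn, a rotation vector about the world's x, y, z scaled (see below), then the opening, from 0 (shut) to 1 (fully open). A call has 1 to 10 rows; each row shifts and turns the commanded pose from where the row before left it; what a row does not reach is not made up. The controller multiplies each number of a shift by 100 mm and each number of a turn by 120 degrees. A row lasts 1/12 s, in which the tool goes at most 41.7 mm and 7.16 degrees, less where a joint would pass 70% of its speed; a pose out of reach is approached as far as the arm can. A call with a number of a shift or a turn outside -1 to 1 is refused whole. A call with a gripper value outside its range is refused whole. The fingers move at their own pace and stop on an object; FORCE is the grip in N (left out, the last holds). Time passes only in rows, so rows that do not move let the fingers close. It gives the time, the measured TCP pose, the force, the opening and the grip force at its end, in the units of the state.
- ctrl.observe(): the state, without advancing time (a new reading comes with each control period).
- ctrl.grab_frame(name): name is "scene" or "top"; returns a dict with "img" (400x640x3 uint8, red, green, blue), "z_map" (400x640 float32, m along the optical axis (not along the pixel's ray), 0 where there is no reading), "fovy" (degrees; the focal length in pixels is half the picture's height over the tangent of half this angle, whatever the lens; pixels are square), "cx", "cy" (the principal point, pixels), "extrinsics" (4x4, takes a point from world to camera coordinates). Camera axes: x right, y up, looking along -z (the intrinsics and any distortion apply to the point x, -y, -z); pixel columns grow to the right and rows downward; lengths in m; the calibration is good to about 2 mm. A picture is of the moment at which its call begins.
- ctrl.job_done(): hands the job in; it is judged then, once.
The state is a dict: "clock": time; "q": joint angles; "dq": joint speeds; "tau": joint torques, N m; "tool_pos": TCP position; "tool_rot": TCP orientation; "wrist_force": force on the tool from outside, world axes, zero at the start; "wrist_torque": the same for the moment, N m; "width": finger opening in m; "grasp_force": force on a finger pad.
Only numpy, scipy, OpenCV 4.12 (cv2) and the standard library are available. Lean on these libraries where they do the work, as an engineer would, in place of code of your own. Each camera call takes 0.05 s, during which the arm holds its last target. There are 200 camera calls.

## Working session

There is one attempt and no reset: what is moved stays moved. The work goes in short steps, Python scripts to look and compute and a shell command to move; the robot and the scene stay as the last step left them, time stands still between calls to the robot, and variables do not carry over. Pictures are saved under pics/ and viewed, at most 10 in all, crops included, and the job is handed in when it is done.

```bash
mkdir -p pics
cat > h.py <<'E'
import numpy as np,cv2
from cell import ctrl
def grab(n):
    f=ctrl.grab_frame(n);h=f['img'].shape[0]
    f['f']=h/2/np.tan(np.radians(f['fovy'])/2);return f
def pts(f):
    z=f['z_map'];v,u=np.mgrid[:z.shape[0],:z.shape[1]]
    c=np.stack([(u-f['cx'])/f['f']*z,-(v-f['cy'])/f['f']*z,-z,np.ones_like(z)],-1)
    w=c@np.linalg.inv(f['extrinsics']).T
    w=w[...,:3];w[z==0]=np.nan;return w
E
python3 - <<'E'
from h import *
np.set_printoptions(precision=3,suppress=True)
for n in('scene','top'):
    f=grab(n);cv2.imwrite(f'pics/{n}0.png',f['img'][...,::-1]);print(n,[k for k in f],f['fovy'],f['cx'],f['cy']);print(np.linalg.inv(f['extrinsics']))
    np.save(f'{n}0.npy',pts(f))
print(ctrl.observe())
E
```

```text
scene ['img', 'z_map', 'fovy', 'cx', 'cy', 'extrinsics', 'f'] 51.80384179589391 322.4569181661123 202.44884573267237
[[-0.481  0.632 -0.608 -0.017]
 [-0.877 -0.336  0.344  0.645]
 [ 0.013  0.698  0.716  0.741]
 [ 0.     0.     0.     1.   ]]
top ['img', 'z_map', 'fovy', 'cx', 'cy', 'extrinsics', 'f'] 49.08190633115513 308.3515856474402 205.6863659796416
[[-0.026  0.983 -0.184  0.377]
 [-1.    -0.027  0.     0.322]
 [-0.005  0.184  0.983  0.992]
 [ 0.     0.     0.     1.   ]]
{'clock': 0.1, 'q': array([62.682, 26.833, -0.665, 91.876,  0.344, 61.385, -3.226]), 'dq': array([ 0.103, -0.067, -0.052, -0.253,  0.   , -0.023,  0.107]), 'tau': array([  0.   , -53.352,   0.021, -25.197,   0.011,   0.004,   0.   ]), 'tool_pos': array([ 0.273, -0.589,  0.23 ]), 'tool_rot': array([-179.908,    0.007,   24.851]), 'wrist_force': array([ 0.266, -1.387,  0.13 ]), 'wrist_torque': array([-0.014, -0.045, -0.016]), 'grasp_force': 0.0, 'width': 0.08546995851471272}
```

View pics/scene0.png

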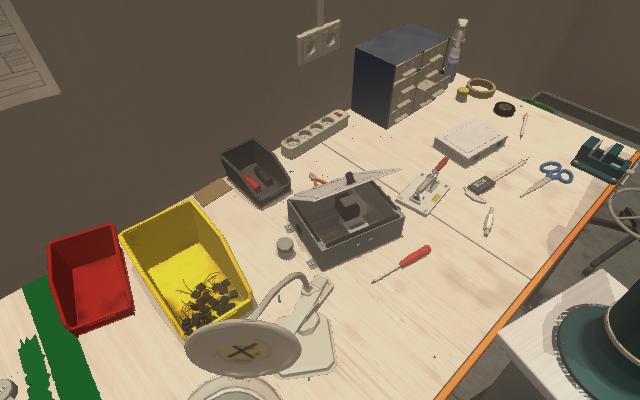

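View pics/top0.png

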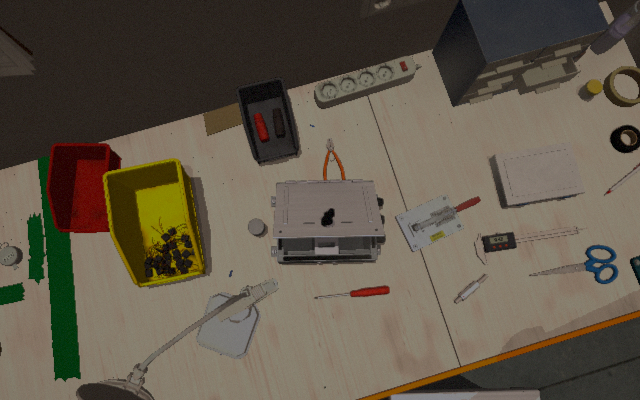

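The box is centred near (328,222) in the top view, with the cover half open and its black wing at (328,216). The lamp is at front left, and the screwdriver lies in front at (350,293).

Run:
```python
from h import *
np.set_printoptions(precision=3,suppress=True)
w=np.load('top0.npy');im=cv2.imread('pics/top0.png')
for (u,v) in [(328,216),(290,190),(370,190),(280,230),(372,230),(310,232),(350,232),(276,262),(376,260),(276,240),(380,240),(257,227),(350,293),(332,160),(270,287),(240,300),(215,320),(140,370),(325,252)]:
    print((u,v),w[v,u])
# cover plane fit
P=[]
for v in range(186,232):
    for u in range(282,374,2):
        if not(312<u<342 and 200<v<232): P.append(w[v,u])
P=np.array(P);P=P[~np.isnan(P).any(1)]
for _ in range(5):
    c=P.mean(0);n=np.linalg.svd(P-c)[2][2];n*=np.sign(n[2]);d=(P-c)@n;P=P[abs(d)<max(.003,2*d.std())]
print('plane',c,n,d.std(),len(P),'tilt',np.degrees(np.arccos(n[2])))
s=np.load('scene0.npy');
for (u,v) in [(349,182),(321,192),(365,180),(402,170),(290,200),(315,272),(403,227),(285,245),(325,290),(290,310),(240,340)]:print('s',(u,v),s[v,u])
c=np.hstack([cv2.resize(im[175:275,265:390],None,fx=4.4,fy=4.4,interpolation=cv2.INTER_CUBIC)])
cv2.imwrite('pics/c1.png',c)
c=cv2.imread('pics/scene0.png')[155:275,275:415];cv2.imwrite('pics/c2.png',cv2.resize(c,None,fx=4.5,fy=4.5,interpolation=cv2.INTER_CUBIC))
```

```text
(328, 216) [0.508 0.286 0.185]
(290, 190) [0.579 0.36  0.096]
(370, 190) [0.575 0.193 0.095]
(280, 230) [0.485 0.377 0.173]
(372, 230) [0.48  0.205 0.177]
(310, 232) [0.48  0.321 0.175]
(350, 232) [0.478 0.246 0.176]
(276, 262) [ 0.436  0.399 -0.   ]
(376, 260) [0.434 0.174 0.   ]
(276, 240) [0.485 0.398 0.003]
(380, 240) [0.475 0.169 0.045]
(257, 227) [0.511 0.436 0.039]
(350, 293) [0.363 0.236 0.01 ]
(332, 160) [0.669 0.264 0.005]
(270, 287) [0.381 0.41  0.025]
(240, 300) [0.356 0.47  0.06 ]
(215, 320) [0.314 0.53  0.019]
(140, 370) [0.251 0.608 0.23 ]
(325, 252) [0.451 0.29  0.06 ]
plane [0.537 0.285 0.129] [ 0.643 -0.003  0.766] 0.0010222358555239924 1662 tilt 40.02317159448849
s (349, 182) [0.498 0.291 0.165]
s (321, 192) [0.525 0.342 0.137]
s (365, 180) [0.479 0.266 0.176]
s (402, 170) [ 0.621  0.035 -0.002]
s (290, 200) [0.593 0.385 0.072]
s (315, 272) [ 0.437  0.403 -0.001]
s (403, 227) [ 0.452  0.158 -0.001]
s (285, 245) [0.505 0.44  0.039]
s (325, 290) [0.375 0.413 0.022]
s (290, 310) [ 0.38   0.49  -0.001]
s (240, 340) [0.21  0.619 0.303]
```

View pics/c1.png

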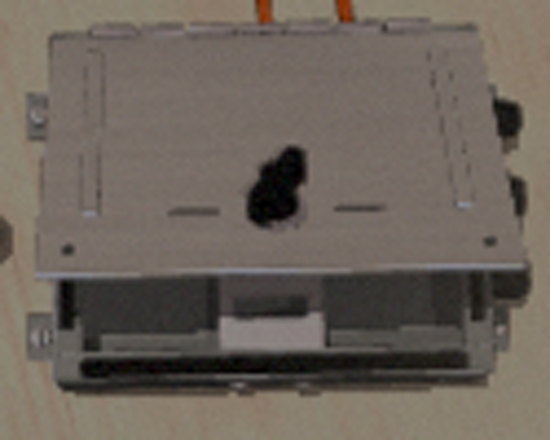

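View pics/c2.png

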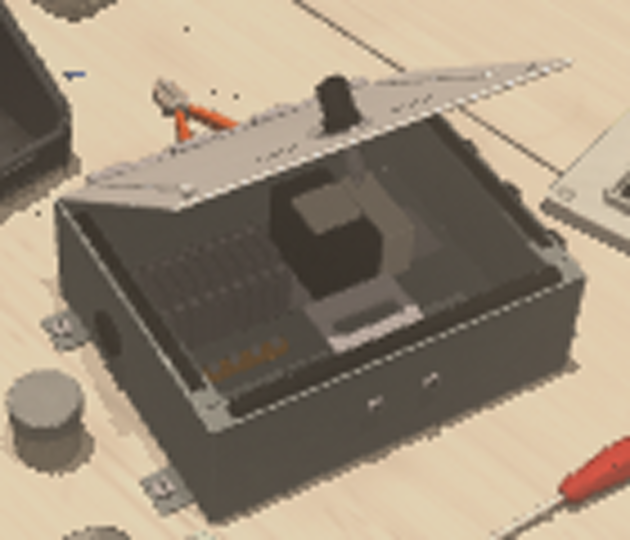

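```bash
cat >> h.py <<'E'
np.set_printoptions(precision=4,suppress=True)
def wing(n,c,nm,box,f=None,lo=.012,hi=.03):
    f=f or grab(n);w=pts(f)-c;nm=nm/np.linalg.norm(nm)
    y=np.cross(nm,[1,0,0]);y/=np.linalg.norm(y);x=np.cross(y,nm)
    L=np.stack([w@x,w@y,w@nm],-1)
    u0,u1,v0,v1=box;m=np.zeros(w.shape[:2],bool);m[v0:v1,u0:u1]=1
    m&=f['img'].max(2)<70
    m&=(L[...,2]>lo)&(L[...,2]<hi)
    Q=L[m];q=Q[:,:2];e,V=np.linalg.eigh(np.cov(q.T));a=V[:,1]
    r=cv2.minAreaRect((q*1e3).astype(np.float32))
    print(n,m.sum(),'centre',Q.mean(0),'world',c+Q.mean(0)[0]*x+Q.mean(0)[1]*y+Q.mean(0)[2]*nm,'angle from y',np.degrees(np.arctan2(-a[0],a[1])),'sd',np.sqrt(e),'rect',r,'zmax',Q[:,2].max())
    return Q
E
python3 - <<'E'
from h import *
c=np.array([.537,.285,.129]);n=np.array([.643,-.003,.766])
wing('top',c,n,(305,350,190,235));
wing('scene',c,n,(335,370,165,195));
# cover outline: left/right/front edges, box yaw
f=grab('top');w=pts(f)-c
m=(abs(w@n)<.004)&(abs(w[...,1])<.14)&(abs(w[...,0])<.1)
P=(w+c)[m];print(P.min(0),P.max(0))
for n_,k in(('front',lambda P:P[:,0]),):
    b=np.linspace(.2,.37,9);r=[]
    for i in range(8):
        q=P[(P[:,1]>b[i])&(P[:,1]<b[i+1])];r.append([q[:,1].mean(),q[:,0].min(),q[:,2].max(),q[:,0].max(),q[:,2].min()])
    print(np.array(r))
b=np.linspace(.49,.58,7)
print(np.array([[q[:,0].mean(),q[:,1].min(),q[:,1].max()] for i in range(6) for q in [P[(P[:,0]>b[i])&(P[:,0]<b[i+1])]]]))
E
```

```text
top 115 centre [-0.0524  0.0019  0.0206] world [0.5101 0.2868 0.1785] angle from y 58.07188376560359 sd [0.0035 0.0106] rect ((-50.39916229248047, 1.255899429321289), (13.870837211608887, 37.048828125), 49.54689407348633) zmax 0.024714716089666047
scene 10 centre [-0.0616  0.0076  0.0173] world [0.5009 0.2924 0.1819] angle from y 26.918078201057618 sd [0.0025 0.0067] rect ((-62.7116813659668, 5.369049549102783), (7.553019046783447, 16.951271057128906), 23.73809242248535) zmax 0.02154695877453737
[0.4689 0.1817 0.0695] [0.6049 0.3907 0.1881]
[[0.2107 0.4699 0.1858 0.604  0.0701]
 [0.2319 0.4689 0.1871 0.603  0.0722]
 [0.2531 0.4691 0.186  0.6032 0.0728]
 [0.2736 0.4698 0.1854 0.6038 0.0712]
 [0.2962 0.4703 0.1849 0.6049 0.072 ]
 [0.3169 0.4691 0.1852 0.6047 0.0711]
 [0.3378 0.4695 0.1856 0.6035 0.0735]
 [0.3592 0.4701 0.1855 0.6036 0.0754]]
[[0.4972 0.1831 0.3894]
 [0.5124 0.183  0.3904]
 [0.5277 0.1822 0.3893]
 [0.5425 0.1827 0.3899]
 [0.5574 0.1822 0.3889]
 [0.5725 0.1828 0.3895]]
```

The cover is open about 40°, with the hinge at roughly (0.596, 0.286, 0.073). The wing is about +55° off line. I'll shut the fingers and swing over to the cover, turning the tool towards yaw 122° on the way.

```bash
python3 -m inch '[0.16,0.35,0.1,0,0,0.034,0, 0.16,0.35,0.1,0,0,0.034,0, 0.16,0.35,0,0,0,0.034,0, 0.16,0.35,0,0,0,0.034,0, 0.16,0.35,0,0,0,0.034,0, 0.16,0.35,0,0,0,0.034,0, 0.16,0.35,0,0,0,0.034,0, 0.16,0.35,0,0,0,0.034,0, 0.16,0.35,0,0,0,0.034,0, 0.16,0.35,0,0,0,0.034,0]' 30
python3 -m inch '[0.06,0.35,0,0,0,0.034,0, 0.06,0.35,0,0,0,0.034,0, 0.06,0.35,0,0,0,0.034,0, 0.06,0.35,0,0,0,0.034,0, 0.04,0.35,0,0,0,0.034,0, 0.04,0.35,0,0,0,0.034,0, 0.04,0.35,0,0,0,0.034,0, 0.02,0.35,0,0,0,0.034,0, 0.02,0.35,0,0,0,0.034,0, 0.02,0.35,0,0,0,0.034,0]'
```

```text
clock: 1.08
tool_pos: [0.4335, -0.2381, 0.2515]
tool_rot: [180.0, 0.0, 65.8]
wrist_force: [-0.2, -0.1, -0.2]
width: -0.0002
grasp_force: 0.0
clock: 1.92
tool_pos: [0.475, 0.1117, 0.2515]
tool_rot: [180.0, 0.0, 106.6]
wrist_force: [0.9, 0.2, 0.4]
width: -0.0004
grasp_force: 0.0
```

```bash
python3 -m inch '[0.02,0.25,-0.05,0,0,0.026,0, 0.02,0.25,-0.05,0,0,0.026,0, 0.02,0.25,-0.05,0,0,0.026,0, 0.02,0.25,-0.05,0,0,0.026,0, 0,0.24,-0.05,0,0,0.026,0, 0,0,-0.12,0,0,0,0, 0,0,-0.12,0,0,0,0, 0,0,-0.12,0,0,0,0, 0,0,-0.1,0,0,0,0, -0.03,0,-0.06,0,0,0,0]'
python3 -m inch '[-0.04,0,-0.06,0,0,0,0, -0.04,0,-0.06,0,0,0,0, -0.04,0,-0.06,0,0,0,0, -0.03,0,-0.06,0,0,0,0, -0.03,0,-0.06,0,0,0,0, -0.03,0,-0.06,0,0,0,0, -0.03,0,-0.06,0,0,0,0, -0.02,0,-0.06,0,0,0,0, -0.02,0,-0.06,0,0,0,0, -0.02,0,-0.05,0,0,0,0]'
```

```text
clock: 2.75
tool_pos: [0.4802, 0.2324, 0.1725]
tool_rot: [-179.9, 0.0, 121.9]
wrist_force: [0.3, -0.5, 0.4]
width: -0.0003
grasp_force: 0.2
clock: 3.58
tool_pos: [0.4499, 0.2342, 0.1146]
tool_rot: [-180.0, -0.0, 122.1]
wrist_force: [0.5, -0.5, -0.4]
width: 0.0
grasp_force: 0.1
```

```bash
python3 -m inch '[-0.01,0,-0.05,0,0,0,0, -0.01,0,-0.05,0,0,0,0, 0,0,-0.05,0,0,0,0, 0,0,-0.03,0,0,0,0, 0,0,-0.02,0,0,0,0]'
python3 - <<'E'
from h import *
f=grab('top');w=pts(f);cv2.imwrite('pics/t2.png',cv2.resize(f['img'][170:280,255:400,::-1],None,fx=4,fy=4))
m=(w[...,0]>.5)&(w[...,0]<.58)&(w[...,1]>.2)&(w[...,1]<.37)
P=w[m];c=P.mean(0);nm=np.linalg.svd(P-c,full_matrices=False)[2][2];print(c,nm*np.sign(nm[2]),np.degrees(np.arccos(abs(nm[2]))))
E
```

```text
clock: 4.0
tool_pos: [0.4481, 0.2341, 0.0948]
tool_rot: [-180.0, -0.0, 122.0]
wrist_force: [0.1, 0.2, -0.4]
width: -0.0001
grasp_force: 0.1
[0.5419 0.299  0.0902] [0.9604 0.1669 0.223 ] 77.11461753669424
```

View pics/t2.png

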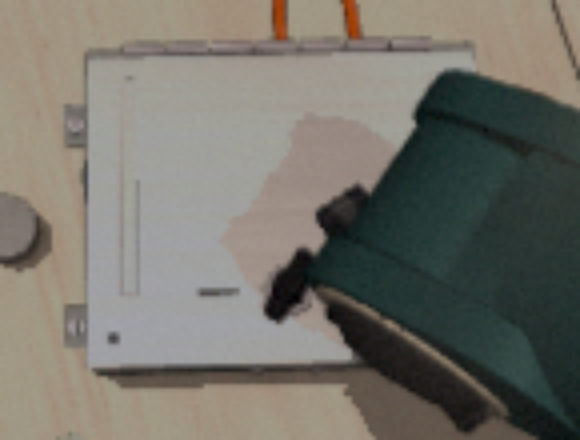

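The cover is nearly down and the wing is partly visible at (290,285) in this crop. I'll press to the stop, then lift clear and look again.

```bash
python3 -m inch '[0,0,-0.03,0,0,0,0, 0,0,-0.02,0,0,0,0, 0,0,-0.01,0,0,0,0]'
python3 -m inch '[0,0,0.2,0,0,0,0.6, 0,0,0.3,0,0,0,0.6, 0,-0.1,0.3,0,0,0.02,0.6, 0,-0.3,0.1,0,0,0.03,0.6, 0,-0.3,0,0,0,0.03,0.6, 0,-0.3,0,0,0,0.03,0.6, 0,-0.3,0,0,0,0.03,0.6]'
python3 - <<'E'
from h import *
f=grab('top');w=pts(f);cv2.imwrite('pics/t3.png',cv2.resize(f['img'][170:280,255:400,::-1],None,fx=4,fy=4))
m=(w[...,0]>.49)&(w[...,0]<.58)&(w[...,1]>.25)&(w[...,1]<.37)&(w[...,2]<.11)
P=w[m];c=P.mean(0);nm=np.linalg.svd(P-c,full_matrices=False)[2][2];nm*=np.sign(nm[2]);print(c,nm,np.degrees(np.arccos(abs(nm[2]))))
wing('top',c,nm,(310,350,215,260),f)
wing('scene',c,nm,(315,370,165,225))
E
```

```text
clock: 4.3
tool_pos: [0.4483, 0.2343, 0.0893]
tool_rot: [180.0, 0.0, 122.0]
wrist_force: [-1.3, -1.2, 5.8]
width: -0.0001
grasp_force: 2.9
clock: 4.88
tool_pos: [0.4482, 0.1029, 0.1797]
tool_rot: [180.0, 0.1, 139.1]
wrist_force: [0.2, -0.3, -0.3]
width: 0.0513
grasp_force: 0.0
[0.5346 0.31   0.0825] [ 0.0884 -0.0026  0.9961] 5.074705143981417
top 98 centre [-0.0687 -0.0226  0.0228] world [0.4682 0.2874 0.1112] angle from y 59.02791649027136 sd [0.0033 0.0102] rect ((-68.22364044189453, -22.807025909423828), (13.812234878540039, 35.56390380859375), 49.85117721557617) zmax 0.026980238674174782
  avg = a.mean(axis, **keepdims_kw)
  ret = um.true_divide(
h.py:19: RuntimeWarning: Degrees of freedom <= 0 for slice
  Q=L[m];q=Q[:,:2];e,V=np.linalg.eigh(np.cov(q.T));a=V[:,1]
  c *= np.true_divide(1, fact)
  c *= np.true_divide(1, fact)
h.py:21: RuntimeWarning: Mean of empty slice.
  print(n,m.sum(),'centre',Q.mean(0),'world',c+Q.mean(0)[0]*x+Q.mean(0)[1]*y+Q.mean(0)[2]*nm,'angle from y',np.degrees(np.arctan2(-a[0],a[1])),'sd',np.sqrt(e),'rect',r,'zmax',Q[:,2].max())
Traceback (most recent call last):
  File "h.py", line 21, in wing
    print(n,m.sum(),'centre',Q.mean(0),'world',c+Q.mean(0)[0]*x+Q.mean(0)[1]*y+Q.mean(0)[2]*nm,'angle from y',np.degrees(np.arctan2(-a[0],a[1])),'sd',np.sqrt(e),'rect',r,'zmax',Q[:,2].max())
                                                                                                                                                                                 ~~~~~~~~~~^^
ValueError: zero-size array to reduction operation maximum which has no identity
```

View pics/t3.png

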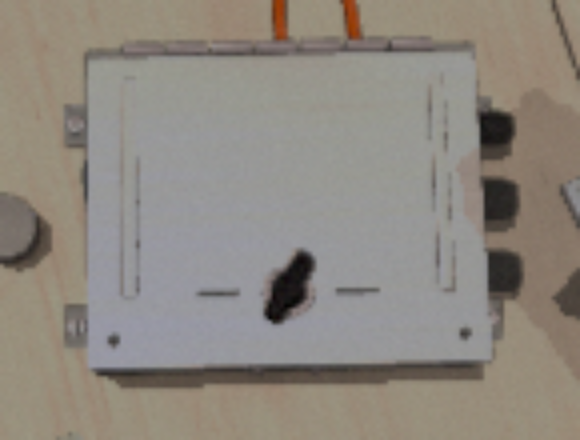

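The wing is centred at about (0.468, 0.287) and about 60° off line, running from (275,315) to (303,258) in the crop. The cover rests on the stop at 5°. I'll grasp the wing from above at yaw 150°.

```bash
python3 -m inch '[0.04,0.3,0,0,0,0.02,0.55, 0.04,0.3,0,0,0,0.02,0.55, 0.04,0.3,0,0,0,0.02,0.55, 0.04,0.3,0,0,0,0.02,0.55, 0.02,0.3,0,0,0,0.01,0.55, 0.02,0.34,0,0,0,0,0.55, 0,0,-0.2,0,0,0,0.55, 0,0,-0.2,0,0,0,0.55, 0,0,-0.2,0,0,0,0.55, 0,0,-0.1,0,0,0,0.55]' 40
python3 -m inch '[0,0,-0.09,0,0,0,0.55, 0,0,0,0,0,0,0.05, 0,0,0,0,0,0,0.05, 0,0,0,0,0,0,0.05, 0,0,0,0,0,0,0.05, 0,0,0,0,0,0,0.05]'
```

```text
clock: 5.82
tool_pos: [0.4668, 0.2884, 0.1071]
tool_rot: [-179.9, -0.1, 149.7]
wrist_force: [0.1, 0.6, 0.0]
width: 0.0471
grasp_force: 0.0
clock: 6.32
tool_pos: [0.4677, 0.287, 0.1011]
tool_rot: [-179.9, 0.0, 149.6]
wrist_force: [-3.7, -3.0, 4.6]
width: 0.0082
grasp_force: 41.4
```

```bash
python3 -m inch '[0,0,0,0,0,-0.05,0.05, 0,0,0,0,0,-0.05,0.05, 0,0,0,0,0,-0.05,0.05, 0,0,0,0,0,-0.05,0.05, 0,0,0,0,0,-0.05,0.05, 0,0,0,0,0,-0.05,0.05, 0,0,0,0,0,-0.05,0.05, 0,0,0,0,0,-0.05,0.05, 0,0,0,0,0,-0.05,0.05, 0,0,0,0,0,-0.05,0.05]'
python3 -m inch '[0,0,0,0,0,0,0.05, 0,0,0,0,0,0,0.05]'
```

```text
clock: 7.15
tool_pos: [0.4678, 0.2876, 0.1007]
tool_rot: [-180.0, 0.1, 89.4]
wrist_force: [-1.6, -0.8, -1.6]
width: 0.0081
grasp_force: 42.5
clock: 7.32
tool_pos: [0.4677, 0.2876, 0.1005]
tool_rot: [-180.0, 0.1, 89.8]
wrist_force: [-1.6, -2.5, -0.9]
width: 0.0084
grasp_force: 42.4
```

Gripped and turned. Now press down.

```bash
python3 -m inch '[0,0,-0.03,0,0,0,0.05, -0.01,0,-0.03,0,0,0,0.05, 0,0,-0.03,0,0,0,0.05, 0,0,-0.02,0,0,0,0.05, 0,0,0,0,0,0,0.05]'
python3 -m inch '[0,0,-0.02,0,0,0,0.05, 0,0,-0.01,0,0,0,0.05, 0,0,0,0,0,0,0.05]'
python3 - <<'E'
from h import *
f=grab('top');w=pts(f);cv2.imwrite('pics/t4.png',cv2.resize(f['img'][170:280,255:400,::-1],None,fx=4,fy=4))
for y in(.2,.23,.33,.36):
  r=[]
  for x in(.44,.47,.5,.53,.56):
    m=(abs(w[...,0]-x)<.008)&(abs(w[...,1]-y)<.012)&(w[...,2]<.11);r.append(np.median(w[m][:,2]) if m.sum()>8 else np.nan)
  print(y,np.array(r))
E
```

```text
clock: 7.73
tool_pos: [0.4659, 0.2879, 0.0899]
tool_rot: [-179.9, 0.1, 89.8]
wrist_force: [-7.6, -4.0, 9.9]
width: 0.0079
grasp_force: 42.0
clock: 7.98
tool_pos: [0.4659, 0.2881, 0.0893]
tool_rot: [-179.9, 0.2, 89.8]
wrist_force: [-13.8, -9.2, 30.3]
width: 0.0079
grasp_force: 44.7
0.2 [nan nan nan nan nan]
0.23 [nan nan nan nan nan]
0.33 [0.0765    nan    nan    nan 0.0767]
0.36 [0.0765 0.077  0.0776 0.0775 0.0775]
```

View pics/t4.png

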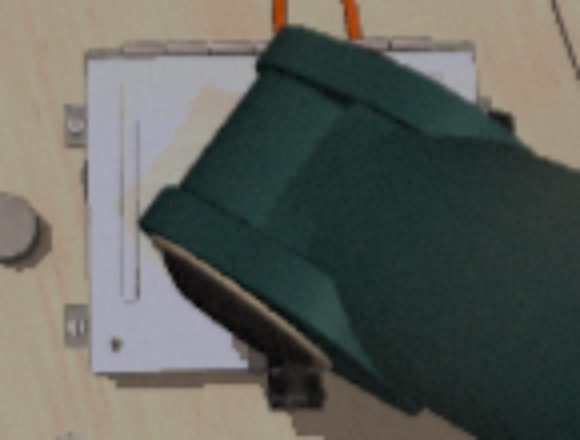

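The cover reads flat at z ≈ 0.077 front to back. The force jumped to 30 N at the hard stop, and the tool went down the expected 11 mm. I'll check that the hold is steady, then hand in.

```bash
python3 -m inch '[0,0,0,0,0,0,0.05, 0,0,0,0,0,0,0.05, 0,0,0,0,0,0,0.05, 0,0,0,0,0,0,0.05, 0,0,0,0,0,0,0.05, 0,0,0,0,0,0,0.05, 0,0,0,0,0,0,0.05, 0,0,0,0,0,0,0.05, 0,0,0,0,0,0,0.05, 0,0,0,0,0,0,0.05]'
```

```text
clock: 8.87
tool_pos: [0.4659, 0.288, 0.0893]
tool_rot: [-179.9, 0.2, 89.8]
wrist_force: [-12.7, -8.4, 29.1]
width: 0.0081
grasp_force: 44.7
```

```bash
python3 -c "
from cell import ctrl
print(ctrl.job_done())"
```

```text
the job is handed in; nothing more can be done
None
```

The cover is pressed flat on the frame and still held there with about 29 N, with the wing gripped in line with the index marks and unlocked; the screwdriver, screw pot and side cutters were not touched. The job is handed in at about 9 s; it returned no verdict.

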